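# Load a die carrier into the bed of the embossing press

## Robot

A 6-joint arm with a two-finger parallel gripper is mounted at the origin on the work surface. World frame = base frame: x ahead of the robot, y to its left, z up, the work surface at z = 0. Lengths are in m, angles in rad, forces in N, time in s.
With the tool pointing down it reaches from about 0.35 to 0.925 m from the base axis. Payload 6.4 kg.
Tool frame: the origin (TCP) lies at the very end of the fingers, on their centre line; the grasp point (between the pads) lies 19 mm behind it; z points along the fingers, y is the line along which they close (so a half turn about z gives the same grasp; the last joint's range is limited). The gripper opens to 94 mm and grips with 3 to 60 N. Pads are 16 mm wide; open, the fingers measure 119 mm over their backs; the gripper's body (75 mm by 177 mm) begins 78 mm behind the grasp point.
Start: joints at [0.958, 0.245, 1.558, -0, 1.339, -0.174], TCP at [0.276, 0.588, 0.205] pointing down, gripper open.
Joint ranges: [-3.13, 3.13], [-1.02, 2.26], [0.13, 2.54], [-0.95, 4.09], [0.21, 2.88], [-2.74, 2.74]. Speed limits (rad/s): [2.57, 2.57, 3.14, 3.14, 3.14, 3.14].

## Interface

Orientations are given as a unit quaternion [w, x, y, z].
In Python, from station import ctrl gives the robot as it stands. The module is installed in compiled form; this text tells all that it offers.
- The arm moves only by the tool drive_tool, never from a script. Its argument "moves" is a list of rows, each an object with "travel": the shift along the tool's x, y, z in m, a list of three; "twist": the turn about the tool's z in rad. In form: [{"travel": [dx, dy, dz], "twist": twist}, ...]. A call has 1 to 12 rows; each row is the pose to reach, as a shift and turn from the pose commanded when the call began, along the tool's axes at that moment; what a row does not reach only later rows make up. A row lasts 1/8 s, in which the tool goes at most 62.5 mm and 10.7 degrees, less where a joint would pass 70% of its speed; a pose out of reach is approached as far as the arm can. A call with a gripper value outside its range is refused whole. "hand" is the closure, from 0 (fully open) to 1 (shut), set as the call begins (left out, the last holds). The fingers move at their own pace and stop on an object; "grip_force" is the grip in N (left out, the last holds). Time passes only in rows, so rows that repeat a pose let the fingers close. It gives the time, the measured TCP pose, the force, the opening and the grip force at its end, in the units of the state.
- ctrl.state(): the state, without advancing time (a new reading comes with each control period).
- ctrl.grab_frame(name): name is "scene" or "top"; returns (picture, depth): 384x512x3 uint8, red, green, blue; 384x512 float32, m along the optical axis (not along the pixel's ray), 0 where there is no reading.
- ctrl.camera_params(name): a dict with "camera_matrix" (3x3 intrinsics, pixels), "position" and "orientation" of the camera in the world. Camera axes: x right, y up, looking along -z (the intrinsics and any distortion apply to the point x, -y, -z); pixel columns grow to the right and rows downward; lengths in m; the calibration is good to about 2 mm. A picture is of the moment at which its call begins. camera_params takes no time and is no camera call.
- ctrl.hand_in(): hands the job in; it is judged then, once.
The state is a dict: "clock": time; "joints": joint angles; "joint_vel": joint speeds; "effort": joint torques, N m; "tool_pos": TCP position; "orientation": TCP orientation; "force": force on the tool from outside, world axes, zero at the start; "ft_torque": the same for the moment, N m; "finger_gap": finger opening in m; "finger_force": force on a finger pad.
Only numpy, scipy, OpenCV 4.12 (cv2) and the standard library are available. Lean on these libraries where they do the work, as an engineer would, in place of code of your own. Each camera call takes 0.05 s, during which the arm holds its last target. There are 200 camera calls.

## Task

Load the die carrier into the bed of the embossing press: with the fingertips press the carrier plate firmly down against its sprung lifter, and keep it pressed down flat while you slide it along the channel, under the two leaf springs, until it is fully home against the back stop and the lifter has sprung up behind it; then let go. Do not lift the carrier, and leave the bottle, tin, knife and hammer where they are.

Things in the scene. Friction and masses are not known exactly. Their poses are not given: they have to be found in the camera images.
- press_bed: Low steel bed fixed to the bench, 282 x 150 mm, turned up to 0.7 rad either way. Origin on the bench surface, below the middle of the loading place at the mouth end. x = sliding direction, along the channel from mouth to back stop; z up. The flat sliding face is 18 mm above the origin, from x = 49 mm to the back stop at x = 170 mm; oiled, friction about 0.2.
- channel_mid (a point): Point on the middle line of the channel, x = 45 mm of press_bed, on the sliding face. A guide rail runs along each side from x = -78 to 192 mm: inner faces 51 mm from the middle line, outer faces 65 mm, tops 31 mm above the bench. Nothing overhangs the middle of the channel (within 37 mm of the middle line).
- clamp_gate (a point): Mid-channel between the two spring clamps, x = 68 mm of press_bed. On each rail a clamp block (x = 68 to 84 mm, top 38 mm above the bench) overhangs the channel edge inward to 37 mm from the middle line; its underside, at this point's height, is 10.5 mm above the sliding face. The pressed-flat plate passes 2.5 mm below; the raised plate runs square against the blocks.
- leaf_ends (a point): Mid-channel between the free ends of the two leaf springs, x = 142 mm of press_bed. Each leaf, 12 mm wide (37 to 49 mm from the middle line), starts at its clamp and trails along x, sloping down to 5 mm above the sliding face, with an upturned tip. The passing plate lifts the leaf, which then presses on it with about 5 N.
- lifter (a joint): Sprung lifter pad under the carrier at the mouth, x = -50 to 47 mm of press_bed, 84 mm wide. 0 = up, its top 8 mm above the sliding face; 0.008 m = pressed flush with it. Its spring gives 13 N at 0, 17 N when flush; with the carrier's weight on it, 9 to 16 N of finger push hold the carrier flat. With the carrier home, the pad is clear of it by 3 mm and springs up behind it.
- die_carrier: Loose die carrier, about 0.55 kg: aluminium plate 120 (x) x 100 (y) x 8 mm; brass flower die 60 x 60 mm, 6 mm high, on it at x = -10 to 50 mm. Origin: centre of underside; axes as press_bed. At the start it lies on the raised lifter, underside 26 mm above the bench, within 6 mm of x = 0 of press_bed. Pressed flat: underside at 18 mm, top face at 26 mm. Home: x = 110 mm of press_bed.
- press_point (a point): Point on the top face of the die carrier, 40 mm behind its centre, in the middle of the bare tail area (38 mm long from the rear edge to the finger bar, 100 mm wide). Here the fingertip presses down; it stays over the lifter pad at the start.
- finger_bar (a point): Middle of the rear face of the carrier's finger bar, 18 mm ahead of press_point and 22 mm behind the carrier's centre. The bar stands across the plate, 64 mm wide, 6 mm thick, 8 mm high above the plate; a fingertip pressing on the tail can push forward against it.
- back_stop (a point): Middle of the face of the back stop which the leading edge of the plate meets, 4 mm above the sliding face; x = 170 mm of press_bed.
- dye_bottle: Standing bystander: amber bottle, 42 mm diameter, 85 mm tall, origin at the middle of its underside. Not to be moved.
- wax_tin: Standing bystander: flat round tin, 66 mm diameter, 34 mm tall, origin at the middle of its underside. Not to be moved.
- swivel_knife: Lying bystander: steel swivel knife 114 mm long along its x, 13 mm thick, origin at its middle on the bench. Not to be moved.
- hammer: Lying bystander: hammer 240 mm long, wooden handle along its x, origin at its underside. Not to be moved.
Not all that is in view belongs to the job. What is shaped like the die_carrier but pink or purple is not meant.

How it is judged:
By the outcome, as a careful person would: the job done as asked, in the order asked, and still so for the second after the job is handed in, with the robot touching nothing.
It also fails if it takes over 32 s, if anything falls off the work surface, if the arm or the gripper's body presses on something with over 40 N, if the wrist force passes 120 N, or if a joint passes its speed limit or range.

## Working session

There is one attempt and no reset: what is moved stays moved. The work goes in short steps, Python scripts to look and compute and a tool call to move; the robot and the scene stay as the last step left them, time stands still between calls to the robot, and variables do not carry over. Pictures are saved under pics/ and viewed, at most 10 in all, crops included, and the job is handed in when it is done.

Besides the shell and the picture viewer there is one more tool, called after "Call:" as name(argument=value, ...) on one line, values as JSON. drive_tool: Moves the arm, as the interface text tells. Its arguments: {"type":"object","properties":{"moves":{"type":"array"},"hand":{"type":"number"},"grip_force":{"type":"number"}},"required":["moves"]}

```bash
mkdir -p pics
cat > h.py <<'E'
import numpy as np, cv2
from station import ctrl
from scipy.spatial.transform import Rotation as R
def cam(n):
    p=ctrl.camera_params(n); q=p["orientation"]
    return np.array(p["camera_matrix"]),np.array(p["position"]),R.from_quat([q[1],q[2],q[3],q[0]]).as_matrix(),p
def cloud(n,d):
    K,t,M,_=cam(n); v,u=np.mgrid[:d.shape[0],:d.shape[1]]
    x=(u-K[0,2])/K[0,0];y=(v-K[1,2])/K[1,1]
    return np.stack([x*d,-y*d,-d],-1)@M.T+t
def ray(n,px,z):
    K,t,M,_=cam(n);px=np.atleast_2d(px)
    r=np.c_[(px[:,0]-K[0,2])/K[0,0],-(px[:,1]-K[1,2])/K[1,1],-np.ones(len(px))]@M.T
    return t+r*((z-t[2])/r[:,2])[:,None]
E
python3 - <<'E'
from h import *
for n in("scene","top"):
    im,d=ctrl.grab_frame(n); np.savez(f"{n}0.npz",im=im,d=d); cv2.imwrite(f"pics/{n}0.png",im[...,::-1]); print(cam(n)[3])
print(ctrl.state())
E
```

```text
{'camera_matrix': array([[446.20818309,   0.        , 248.88702285],
       [  0.        , 446.20818309, 191.40450623],
       [  0.        ,   0.        ,   1.        ]]), 'position': array([1.39293957, 0.21907352, 1.03239114]), 'orientation': array([0.62295492, 0.24198189, 0.26887603, 0.69359758])}
{'camera_matrix': array([[471.1155217 ,   0.        , 245.44339158],
       [  0.        , 471.1155217 , 193.62556225],
       [  0.        ,   0.        ,   1.        ]]), 'position': array([0.2403038 , 0.11289305, 1.23848891]), 'orientation': array([ 0.7099127 ,  0.07911862, -0.08005504, -0.69523765])}
{'clock': 0.1, 'joints': array([ 9.57929759e-01,  2.45755429e-01,  1.55892530e+00,  9.83890838e-06,
        1.33872888e+00, -1.74103152e-01]), 'joint_vel': array([-9.27710768e-04, -3.28151018e-03, -1.85718768e-03, -7.73187975e-06,
       -8.62410457e-04,  8.30800510e-04]), 'effort': array([ 2.21262067e-04, -4.16913593e+01, -3.15527308e+01,  6.86920155e-02,
        3.09629354e-02, -6.49575395e-05]), 'tool_pos': array([0.27579525, 0.58796115, 0.20443057]), 'orientation': array([-3.52737974e-04,  2.17627210e-01,  9.76031543e-01, -8.37211548e-04]), 'force': array([-0.25026714,  0.61900434,  0.01649879]), 'ft_torque': array([-0.02214678, -0.06803918, -0.03075071]), 'finger_force': 0.0, 'finger_gap': 0.09379461826042614}
```

View pics/top0.png

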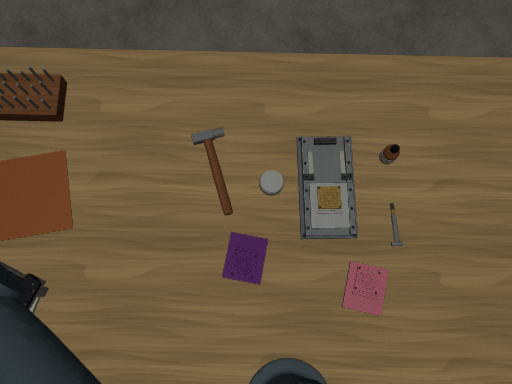

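View pics/scene0.png

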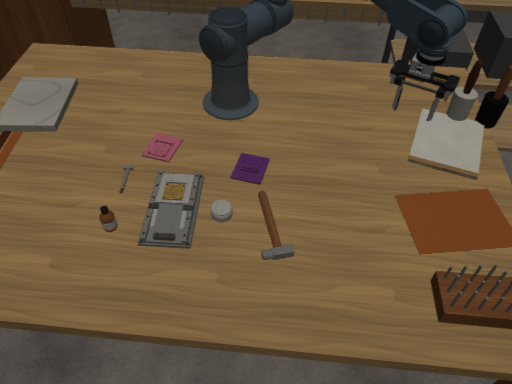

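The top view shows the bed at about (327,187), its mouth at the bottom (327,237) and its back stop at the top (325,141). There are three carrier-shaped things: silver with a brass die in the bed (329,200), purple (245,258) and pink (366,288). Only the silver one fits, since the purple and pink ones are excluded and lie on the bench. I'll confirm that in a crop and measure.

Run:
```python
from h import *
z=np.load("top0.npz");im=z["im"];d=z["d"]
c=im[130:245,285:365]; cv2.imwrite("pics/crop1.png",cv2.resize(c[...,::-1],None,fx=5,fy=5,interpolation=cv2.INTER_CUBIC))
P=cloud("top",d)
def rect(m,n,name):
    cs,_=cv2.findContours(m.astype(np.uint8),cv2.RETR_EXTERNAL,cv2.CHAIN_APPROX_NONE)
    k=max(cs,key=cv2.contourArea); return k[:,0]
H=np.zeros(d.shape,bool);H[120:250,280:370]=1
# bed by height
m=H&(P[...,2]>.012)&(P[...,2]<.06)
k=rect(m,"top","bed"); w=ray("top",k,.025)[:,:2].astype(np.float32)
print("bed",cv2.minAreaRect(w),cv2.boxPoints(cv2.minAreaRect(w)))
hsv=cv2.cvtColor(im,cv2.COLOR_RGB2HSV)
for n in("top","scene"):
    z=np.load(n+"0.npz");hsv=cv2.cvtColor(z["im"],cv2.COLOR_RGB2HSV);PP=cloud(n,z["d"])
    g=(hsv[...,0]>15)&(hsv[...,0]<32)&(hsv[...,1]>110)&(hsv[...,2]>90)
    B=np.zeros(g.shape,bool)
    if n=="top":B[183:213,314:344]=1
    else:B[178:206,160:190]=1
    k=rect(g&B,n,"die");w=ray(n,k,.040)[:,:2].astype(np.float32);r=cv2.minAreaRect(w)
    print(n,"die",r,"px",k.mean(0),"z",np.median(PP[g&B][:,2]))
for u,v in [(329,222),(329,200),(320,222),(340,222),(325,165),(302,190),(352,190),(325,141)]:print(u,v,P[v,u].round(4))
```

```text
bed ((0.5470552444458008, -0.10146497189998627), (0.2783631384372711, 0.14336556196212769), 3.0617005825042725) [[ 0.4042437  -0.03731838]
 [ 0.411901   -0.1804793 ]
 [ 0.6898668  -0.16561157]
 [ 0.6822095  -0.02245064]]
top die ((0.5111175179481506, -0.10361155867576599), (0.05876518785953522, 0.05839691683650017), 1.2146451473236084) px [328.83950617 197.04938272] z 0.03968982086578943
scene die ((0.5157501697540283, -0.10316501557826996), (0.061654169112443924, 0.05867708474397659), 1.2582684755325317) px [173.39344262 191.44262295] z 0.0398434311605157
329 222 [ 0.4457 -0.1034  0.0355]
329 200 [ 0.5029 -0.1037  0.0403]
320 222 [ 0.4455 -0.0803  0.0341]
340 222 [ 0.4458 -0.1312  0.0386]
325 165 [ 0.604  -0.0986  0.0186]
302 190 [ 0.5349 -0.037   0.0123]
352 190 [ 0.5343 -0.1676  0.0265]
325 141 [ 0.6684 -0.098   0.0292]
```

View pics/crop1.png

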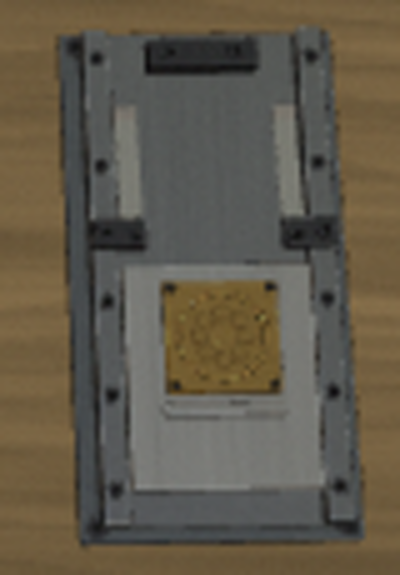

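The crop confirms it: the silver plate with the brass die is in the bed, its finger bar is below the die at crop (225,408), and its bare tail is behind the bar. Next I'll refine the yaw and work out the move.

Run:
```python
from h import *
for n,b in(("top",(130,245,285,365)),("scene",(165,250,135,210))):
    z=np.load(n+"0.npz");im=z["im"];hsv=cv2.cvtColor(im,cv2.COLOR_RGB2HSV);PP=cloud(n,z["d"])
    B=np.zeros(hsv.shape[:2],bool);B[b[0]:b[1],b[2]:b[3]]=1
    m=B&(hsv[...,2]>130)&(hsv[...,1]<60)
    m=cv2.morphologyEx(m.astype(np.uint8),cv2.MORPH_OPEN,np.ones((2,2)))
    cs,_=cv2.findContours(m,cv2.RETR_EXTERNAL,cv2.CHAIN_APPROX_NONE);k=max(cs,key=cv2.contourArea)[:,0]
    w=ray(n,k,.034)[:,:2].astype(np.float32);print(n,"plate",cv2.minAreaRect(w),len(k),k.min(0),k.max(0),w.min(0),w.max(0))
    # bed outline: non-wood (low saturation)
    g=(B&(hsv[...,1]<75)).astype(np.uint8)
    cs,_=cv2.findContours(g,cv2.RETR_EXTERNAL,cv2.CHAIN_APPROX_NONE);k=max(cs,key=cv2.contourArea)
    w=ray(n,k[:,0],.016)[:,:2].astype(np.float32);print(n,"bed",cv2.minAreaRect(w))
    # edge segments
    seg=cv2.createLineSegmentDetector().detect(cv2.cvtColor(im,cv2.COLOR_RGB2GRAY))[0][:,0]
    a=ray(n,seg[:,:2],.030)[:,:2];c=ray(n,seg[:,2:],.030)[:,:2];L=np.linalg.norm(a-c,axis=1);mid=(a+c)/2
    ok=(L>.06)&(abs(mid[:,0]-.547)<.15)&(abs(mid[:,1]+.10)<.08)
    D=(c-a)[ok];print([(round(float(np.degrees(np.arctan(q[1]/q[0]))),2),round(float(l),3),p.round(3).tolist()) for q,l,p in zip(D,L[ok],mid[ok]) if abs(q[0])>abs(q[1])])
```

```text
Traceback (most recent call last):
ValueError: max() iterable argument is empty
```

```bash
cat > m.py <<'E'
from h import *
for n,b in(("top",(130,245,285,365)),("scene",(165,250,135,210))):
    z=np.load(n+"0.npz");im=z["im"];hsv=cv2.cvtColor(im,cv2.COLOR_RGB2HSV)
    B=np.zeros(hsv.shape[:2],bool);B[b[0]:b[1],b[2]:b[3]]=1
    t={"top":(225,320),"scene":(178,192)}[n]
    v0=np.median(hsv[220:228,320:340,2]) if n=="top" else np.median(hsv[177:182,188:193,2]); print(n,"plateV",v0)
    m=(B&(hsv[...,2]>v0*.85)&(hsv[...,1]<60)).astype(np.uint8)
    cs,_=cv2.findContours(m,cv2.RETR_EXTERNAL,cv2.CHAIN_APPROX_NONE);k=max(cs,key=cv2.contourArea)[:,0]
    w=ray(n,k,.034)[:,:2].astype(np.float32);print("plate",cv2.minAreaRect(w))
    g=(B&(hsv[...,1]<75)).astype(np.uint8)
    cs,_=cv2.findContours(g,cv2.RETR_EXTERNAL,cv2.CHAIN_APPROX_NONE);k=max(cs,key=cv2.contourArea)
    w=ray(n,k[:,0],.016)[:,:2].astype(np.float32);print("bed",cv2.minAreaRect(w))
    seg=cv2.createLineSegmentDetector().detect(cv2.cvtColor(im,cv2.COLOR_RGB2GRAY))[0][:,0]
    a=ray(n,seg[:,:2],.030)[:,:2];c=ray(n,seg[:,2:],.030)[:,:2];L=np.linalg.norm(a-c,axis=1);mid=(a+c)/2
    ok=(L>.06)&(abs(mid[:,0]-.547)<.15)&(abs(mid[:,1]+.10)<.08)
    D=(c-a)[ok];print([(round(float(np.degrees(np.arctan(q[1]/q[0]))),2),round(float(l),3),p.round(3).tolist()) for q,l,p in zip(D,L[ok],mid[ok]) if abs(q[0])>abs(q[1])])
E
python3 m.py
```

```text
top plateV 122.0
plate ((0.49153566360473633, -0.10470906645059586), (0.11722096055746078, 0.09910809248685837), 1.2260288000106812)
bed ((0.5477263927459717, -0.10089784115552902), (0.2835889458656311, 0.1489468663930893), 2.1418581008911133)
[(2.79, 0.092, [0.632, -0.146]), (2.19, 0.083, [0.481, -0.041]), (2.71, 0.073, [0.455, -0.026]), (2.01, 0.076, [0.454, -0.176]), (1.2, 0.08, [0.621, -0.036]), (2.0, 0.153, [0.542, -0.033]), (2.85, 0.074, [0.627, -0.17])]
scene plateV 129.0
plate ((0.49355950951576233, -0.10465776175260544), (0.12036414444446564, 0.0982319787144661), 2.1729319095611572)
bed ((0.5521430969238281, -0.0995786264538765), (0.2962859570980072, 0.14897336065769196), 2.207979202270508)
[(3.41, 0.11, [0.642, -0.145]), (2.17, 0.111, [0.49, -0.156]), (3.17, 0.067, [0.5, -0.138]), (1.96, 0.116, [0.486, -0.057]), (1.86, 0.073, [0.504, -0.074]), (1.52, 0.109, [0.535, -0.033]), (2.89, 0.08, [0.639, -0.028])]
```

Yaw is about 0.038 rad. The plate centre is at (0.493, -0.105), its top is at about 34 mm, and the sizes match the description. I'll move above the tail, closing the fingers on the way.

Call:
drive_tool(moves=[{"travel": [-0.038, -0.046, 0], "twist": -0.04}, {"travel": [-0.076, -0.092, 0], "twist": -0.08}, {"travel": [-0.114, -0.138, 0], "twist": -0.12}, {"travel": [-0.153, -0.184, 0], "twist": -0.16}, {"travel": [-0.191, -0.23, 0], "twist": -0.2}, {"travel": [-0.229, -0.276, 0], "twist": -0.24}, {"travel": [-0.267, -0.322, 0], "twist": -0.28}, {"travel": [-0.305, -0.368, 0], "twist": -0.32}, {"travel": [-0.343, -0.414, 0], "twist": -0.36}, {"travel": [-0.381, -0.46, 0], "twist": -0.4}, {"travel": [-0.42, -0.506, 0], "twist": -0.44}, {"travel": [-0.458, -0.552, 0], "twist": -0.477}], hand=1, grip_force=20)

```text
clock: 1.6
tool_pos: [0.4562, -0.1079, 0.2053]
orientation: [0.0, -0.019, 1.0, 0.0]
force: [1.1, -0.2, 0.4]
finger_gap: 0.0001
finger_force: 0.0
```

Call:
drive_tool(moves=[{"travel": [0, 0, 0.05], "twist": 0}, {"travel": [0, 0, 0.1], "twist": 0}, {"travel": [0, 0, 0.14], "twist": 0}, {"travel": [0, 0, 0.14], "twist": 0}, {"travel": [0, 0, 0.14], "twist": 0}])

```text
clock: 2.22
tool_pos: [0.4572, -0.1063, 0.0669]
orientation: [0.001, -0.019, 1.0, -0.0]
force: [-0.5, 0.2, 0.5]
finger_gap: 0.0006
finger_force: 0.0
```

Run:
```python
from h import *
o=[]
for n,b in(("top",(150,250,280,370)),("scene",(150,240,130,220))):
    im,d=ctrl.grab_frame(n); c=im[b[0]:b[1],b[2]:b[3],::-1]; o.append(cv2.resize(c,(400,440),interpolation=cv2.INTER_CUBIC))
cv2.imwrite("pics/c2.png",np.hstack(o)); s=ctrl.state();print(s["tool_pos"],s["force"])
```

```text
[ 0.45784288 -0.10656248  0.06765875] [-0.31150963 -0.12073533  0.48924414]
```

View pics/c2.png

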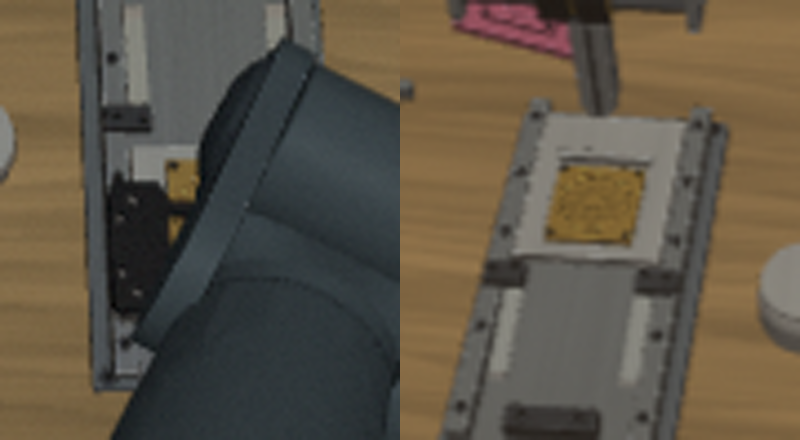

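The left view is mostly hidden by the arm. In the right view the closed fingertips (600,112) hang above the middle of the tail, behind the bar and clear of the rails. I'll descend to contact.

Call:
drive_tool(moves=[{"travel": [0.002, 0, 0.012], "twist": 0}, {"travel": [0.002, 0, 0.022], "twist": 0}, {"travel": [0.002, 0, 0.028], "twist": 0}, {"travel": [0.002, 0, 0.032], "twist": 0}, {"travel": [0.002, 0, 0.034], "twist": 0}, {"travel": [0.002, 0, 0.034], "twist": 0}])

```text
clock: 3.08
tool_pos: [0.4548, -0.1063, 0.0322]
orientation: [0.0, -0.019, 1.0, -0.0]
force: [-3.1, 0.5, 7.4]
finger_gap: 0.0006
finger_force: 3.8
```

Call:
drive_tool(moves=[{"travel": [0, 0, 0.002], "twist": 0}, {"travel": [0, 0, 0.004], "twist": 0}, {"travel": [0, 0, 0.006], "twist": 0}, {"travel": [0, 0, 0.008], "twist": 0}, {"travel": [0, 0, 0.008], "twist": 0}, {"travel": [0, 0, 0.008], "twist": 0}])

```text
clock: 3.82
tool_pos: [0.4563, -0.1066, 0.0261]
orientation: [0.001, -0.019, 1.0, -0.0]
force: [-3.6, 4.0, 18.1]
finger_gap: 0.0008
finger_force: 9.0
```

Flat: the tip is at 26.1 mm with 18 N. Now I'll slide forward along tool -x.

Call:
drive_tool(moves=[{"travel": [-0.003, 0, 0.0005], "twist": 0}, {"travel": [-0.007, 0, 0.001], "twist": 0}, {"travel": [-0.012, 0, 0.001], "twist": 0}, {"travel": [-0.017, 0, 0.001], "twist": 0}, {"travel": [-0.021, 0, 0.001], "twist": 0}, {"travel": [-0.024, 0, 0.001], "twist": 0}, {"travel": [-0.025, 0, 0.001], "twist": 0}, {"travel": [-0.025, 0, 0.001], "twist": 0}])

```text
clock: 4.82
tool_pos: [0.4817, -0.1058, 0.0259]
orientation: [0.002, -0.019, 1.0, -0.001]
force: [-4.3, 3.1, 21.7]
finger_gap: 0.0004
finger_force: 10.9
```

Call:
drive_tool(moves=[{"travel": [-0.004, 0, 0], "twist": 0}, {"travel": [-0.009, 0, 0], "twist": 0}, {"travel": [-0.014, 0, 0], "twist": 0}, {"travel": [-0.019, 0, 0], "twist": 0}, {"travel": [-0.024, 0, 0], "twist": 0}, {"travel": [-0.029, 0, 0], "twist": 0}, {"travel": [-0.034, 0, 0], "twist": 0}, {"travel": [-0.038, 0, 0], "twist": 0}, {"travel": [-0.04, 0, 0], "twist": 0}, {"travel": [-0.04, 0, 0], "twist": 0}])

```text
clock: 6.08
tool_pos: [0.5208, -0.1043, 0.0261]
orientation: [0.0, -0.019, 1.0, -0.001]
force: [-8.9, 2.1, 25.2]
finger_gap: 0.0005
finger_force: 12.3
```

Call:
drive_tool(moves=[{"travel": [-0.004, 0, -0.0003], "twist": 0}, {"travel": [-0.009, 0, -0.0005], "twist": 0}, {"travel": [-0.014, 0, -0.0005], "twist": 0}, {"travel": [-0.019, 0, -0.0005], "twist": 0}, {"travel": [-0.024, 0, -0.0005], "twist": 0}, {"travel": [-0.029, 0, -0.0005], "twist": 0}, {"travel": [-0.034, 0, -0.0005], "twist": 0}, {"travel": [-0.039, 0, -0.0005], "twist": 0}, {"travel": [-0.043, 0, -0.0005], "twist": 0}, {"travel": [-0.045, 0, -0.0005], "twist": 0}, {"travel": [-0.045, 0, -0.0005], "twist": 0}])

```text
clock: 7.45
tool_pos: [0.5658, -0.1029, 0.0262]
orientation: [0.001, -0.019, 1.0, -0.001]
force: [-6.9, -0.2, 18.1]
finger_gap: 0.0007
finger_force: 16.1
```

Call:
drive_tool(moves=[{"travel": [-0.003, 0, 0], "twist": 0}, {"travel": [-0.006, 0, 0], "twist": 0}, {"travel": [-0.009, 0, 0], "twist": 0}, {"travel": [-0.011, 0, 0], "twist": 0}, {"travel": [-0.013, 0, 0], "twist": 0}, {"travel": [-0.014, 0, 0], "twist": 0}, {"travel": [-0.014, 0, 0], "twist": 0}])

```text
clock: 8.32
tool_pos: [0.5724, -0.1026, 0.0261]
orientation: [-0.009, -0.021, 1.0, -0.0]
force: [-32.9, -2.4, 40.2]
finger_gap: 0.0002
finger_force: 28.6
```

Force rose sharply near the expected home position, so it is probably on the stop. I'll ease off while still pressing down, and look.

Call:
drive_tool(moves=[{"travel": [0.005, 0, 0], "twist": 0}, {"travel": [0.005, 0, 0], "twist": 0}])

```text
clock: 8.57
tool_pos: [0.5722, -0.1026, 0.0261]
orientation: [-0.002, -0.02, 1.0, -0.001]
force: [-14.8, -0.4, 24.0]
finger_gap: 0.0005
finger_force: 20.0
```

Run:
```python
from h import *
im,d=ctrl.grab_frame("scene"); np.savez("s3.npz",im=im,d=d); c=im[155:255,120:220,::-1]; cv2.imwrite("pics/c3.png",cv2.resize(c,(600,600),interpolation=cv2.INTER_CUBIC))
s=ctrl.state();print(s["tool_pos"],s["force"])
```

```text
[ 0.57217022 -0.10259595  0.02610366] [-15.06243851  -1.2186387   24.447572  ]
```

View pics/c3.png

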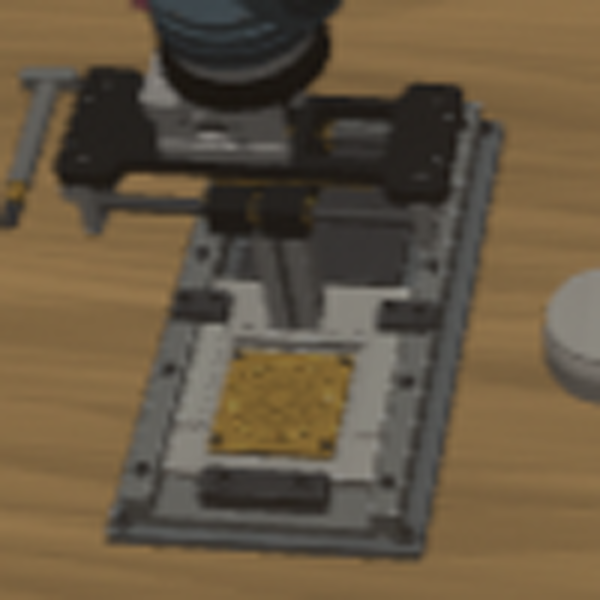

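The leading edge meets the back stop at about (265,475), and the dark lifter bay shows behind the plate at (320,255). I'll ease the forward push, then unload and lift straight up.

Call:
drive_tool(moves=[{"travel": [0.0015, 0, 0], "twist": 0}, {"travel": [0.003, 0, 0], "twist": 0}, {"travel": [0.003, 0, -0.002], "twist": 0}, {"travel": [0.003, 0, -0.004], "twist": 0}, {"travel": [0.004, 0, -0.007], "twist": 0}, {"travel": [0.006, 0, -0.011], "twist": 0}])

```text
clock: 9.38
tool_pos: [0.5667, -0.1014, 0.0336]
orientation: [-0.0, -0.019, 1.0, 0.0]
force: [1.1, -1.0, 0.1]
finger_gap: 0.0006
finger_force: 0.0
```

Call:
drive_tool(moves=[{"travel": [0, 0, -0.015], "twist": 0}, {"travel": [0, 0, -0.04], "twist": 0}, {"travel": [0, 0, -0.08], "twist": 0}, {"travel": [-0.02, 0.06, -0.12], "twist": 0}, {"travel": [-0.02, 0.12, -0.15], "twist": 0}, {"travel": [-0.02, 0.18, -0.18], "twist": 0}, {"travel": [-0.02, 0.24, -0.18], "twist": 0}, {"travel": [-0.02, 0.3, -0.18], "twist": 0}, {"travel": [-0.02, 0.3, -0.18], "twist": 0}, {"travel": [-0.02, 0.3, -0.18], "twist": 0}])

```text
clock: 10.62
tool_pos: [0.5756, 0.1992, 0.2144]
orientation: [0.0, -0.02, 1.0, -0.0]
force: [-0.4, 0.5, 0.2]
finger_gap: 0.0004
finger_force: 0.0
```

Run:
```python
from h import *
o=[]
for n,b in(("top",(125,250,280,370)),("scene",(155,255,120,220))):
    im,d=ctrl.grab_frame(n); c=im[b[0]:b[1],b[2]:b[3],::-1]; o.append(cv2.resize(c,(400,500),interpolation=cv2.INTER_CUBIC))
    P=cloud(n,d);hsv=cv2.cvtColor(im,cv2.COLOR_RGB2HSV);u=np.array([.9993,.038]);q=P[...,:2]-[.497,-.1035];x=q@u;y=q@[-.038,.9993]
    f=lambda a,b,w=.03:np.round(np.median(P[...,2][(x>a)&(x<b)&(abs(y)<w)]),4)
    print(n,"lifter z",f(-.04,.035),"tail",f(.055,.08),"die",f(.105,.155,.02))
    g=(hsv[...,0]>15)&(hsv[...,0]<32)&(hsv[...,1]>110)&(hsv[...,2]>90)&(abs(x-.13)<.05)&(abs(y)<.045)
    k=max(cv2.findContours(g.astype(np.uint8),cv2.RETR_EXTERNAL,cv2.CHAIN_APPROX_NONE)[0],key=cv2.contourArea)[:,0]
    r=cv2.minAreaRect(ray(n,k,.032)[:,:2].astype(np.float32));print("die",r,(np.array(r[0])-[.497,-.1035])@u)
cv2.imwrite("pics/c4.png",np.hstack(o)); s=ctrl.state();print(s["clock"],s["tool_pos"],s["force"])
```

```text
top lifter z 0.0255 tail 0.0254 die 0.032
die ((0.6220775246620178, -0.1002313643693924), (0.05865912511944771, 0.05873577669262886), 3.8424534797668457) 0.12511417854871748
scene lifter z 0.0253 tail 0.0254 die 0.0318
die ((0.626453697681427, -0.09863750636577606), (0.05865883827209473, 0.058950379490852356), 5.147609233856201) 0.1295478548511505
10.725 [0.57587635 0.19756579 0.21402343] [-0.94780491 -0.67373649  0.09881095]
```

View pics/c4.png

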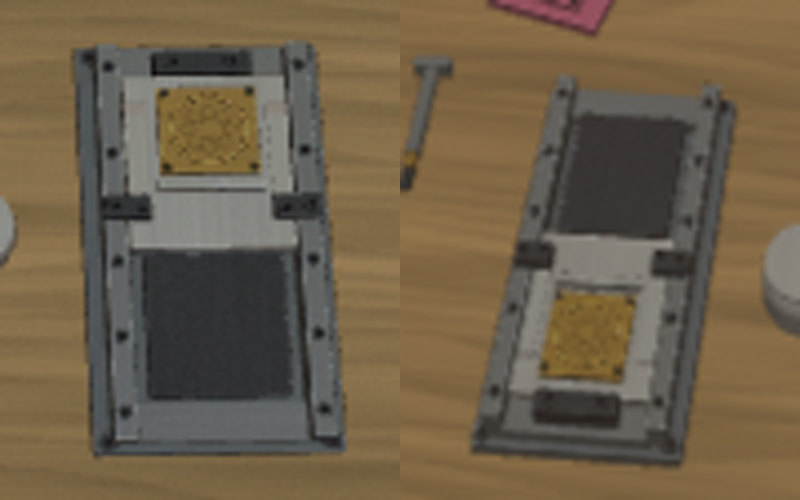

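The final views show the carrier lying flat against the back stop. The lifter pad has sprung up behind it to about 26 mm, and the robot is clear. The bench items visible in the views look undisturbed.

```bash
python3 -c "
from station import ctrl
print(ctrl.hand_in())"
```

```text
the job is handed in; nothing more can be done
None
```

The die carrier is home against the back stop, the lifter has sprung up behind it, the gripper has let go and moved clear, and the job was handed in at about 10.7 s.

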